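# Put the spare column away in its latched case

### The job

Put the spare separation column away in the grey storage case: lift the front of the case's cover by its handle over the two detent bumps, slide it fully open and let it down, lay the column gently across the two V-notched cradles inside, centred and resting in both notches, and let go. Then bring the cover back, lifting it over the bumps again, so that it lies flat and shut with its feet in front of the bumps. Do not knock over the flask, the jar or the beaker.

Things in the scene. Friction and masses are not known exactly. Their poses are not given: they have to be found in the camera images.
- case: Grey open-topped storage case, fixed to the bench. Origin: centre of the box's underside; x runs from its front to its back (the way the cover opens), y along its length, z up. Box 120 (x) by 184 (y) by 56 mm high, inside 108 x 172 mm, inner floor 6 mm up. Side rails along x at y = -92 and +92 mm, tops 62 mm up, run on to 182 mm behind the origin.
- bump (a point): Top centre of the detent bump on the left (+y) rail: x = -32, y = 92, z = 72 mm in the case's frame. A square steel bump 8 mm long in x and 10 mm high; the right rail bears the same at y = -92 mm.
- cradle (a point): Where the column's centre is when it lies centred in both V-notches: x = -10, y = 0, z = 43 mm in the case's frame, axes as the case's; the column then lies along y. The two white cradles stand at y = -38 and +38 mm, each 12 mm thick (64 mm clear between them), tops 46 to 50 mm up; 90-degree notches open upward, mouths about 32 mm wide.
- handle (a point): Middle of the cover's handle: a round steel bar, 10 mm thick, 90 mm long along the case's y, a post at each end, its centre 29 mm above the aluminium cover plate (114 x 170 mm), free beneath. Shut and flat it is at x = -40, z = 109 mm in the case's frame. It rides with the cover. Feet under ears at its front corners, 8 mm long, rest on the rails, when shut 8 mm in front of the bumps.
- cover_slide (a joint): Travel of the cover along the case's x, m: 0 fully shut, 0.115 fully open (stop). It stays where it is left (about 1.2 N of friction). With the feet down the bumps block it at about 0.008 when opening and 0.024 when shutting; in between, the front must be held up. Starts shut.
- cover_lift (a joint): Tilt of the cover about a pin along y at its rear edge, rad: 0 flat on the rails, growing as the front rises, stop at 0.3. The pin is 92 mm behind the handle bar and 25 mm lower: 0.1 rad raises the handle 9 mm and draws it 3 mm forward. The feet clear the bumps above 0.11 rad (handle up 10 mm; 15 to 20 mm is comfortable). It falls by its own weight (0.22 kg) when let go.
- column_center (a point): Centre of the spare separation column: a beige rod 131 mm long with a nut and thinner tip at each end, 19 mm in diameter, about 0.09 kg, either way round. Its axis is this point's y axis. It lies loose on the bench to the left or to the right of the case, centre 9.5 mm up (a steel spanner lies on the other side).
- flask_mid (a point): A slender-necked volumetric flask, 66 mm wide, 213 mm high, standing loose at the back right; this point is 100 mm up, z along its axis. A bystander.
- jar_mid (a point): A white screw-lid reagent jar, 44 mm wide, 94 mm high, standing loose at the right; this point is half-way up, z along its axis. A bystander.
- beaker_mid (a point): A small clear beaker, 59 mm wide, 64 mm high, standing loose and empty at the back left; this point is half-way up, z along its axis. A bystander.

How it is judged:
On the way, in this order (a step that is already met when the one before it is completed fails the run):
1. the cover's front has been lifted clear of the bumps, still near its shut place (value of joint cover_lift above 0.09 rad and value of joint cover_slide below 0.04 m), for 0.05 s.
2. the cover is slid open (at least 100 mm) and lies down on its rails (value of joint cover_slide above 0.1 m and value of joint cover_lift below 0.03 rad), for 0.1 s.
3. the column lies in both notches, let go, with the cover open (value of joint cover_slide above 0.09 m and contact force between the fingers and column below 0.1 N and x of column_center in the frame of cradle between -0.005 and 0.005 m and y of column_center in the frame of cradle between -0.013 and 0.013 m and z of column_center in the frame of cradle between -0.004 and 0.004 m and angle between the y axis of column_center and the y axis of cradle, either way round below 0.1 rad), for 0.2 s.
At the end, for the whole second after the job is handed in: The cover is shut (travel under 11 mm) and flat (tilt under 0.03 rad), its feet in front of the bumps; the column lies at rest in both notches, within 13 mm of centred along its length, 5 mm sideways, 4 mm in height and 0.1 rad in direction (value of joint cover_slide below 0.011 m and value of joint cover_lift below 0.03 rad and x of column_center in the frame of cradle between -0.005 and 0.005 m and y of column_center in the frame of cradle between -0.013 and 0.013 m and z of column_center in the frame of cradle between -0.004 and 0.004 m and angle between the y axis of column_center and the y axis of cradle, either way round below 0.1 rad and linear speed of column below 0.02 m/s); the robot touches nothing.
It fails at once if the column is dropped into the case (falls free at over 0.6 m/s) (distance between column_center and cradle below 0.12 m and linear speed of column above 0.6 m/s and contact force between the fingers and column below 0.1 N).
It fails at once if the flask, the jar or the beaker is knocked over (angle between any of flask_mid, jar_mid, beaker_mid's own z axis and vertical above 0.6 rad).
It also fails if it takes over 64 s, if anything falls off the work surface, if the arm or the gripper's body presses on something with over 40 N, if the wrist force passes 120 N, or if a joint passes its speed limit or range.

### The arm

A 7-joint arm with a two-finger parallel gripper is mounted at the origin on a cart in front of the work surface, level with it; the furniture and walls round the work are solid. World frame = base frame: x ahead of the robot, y to its left, z up, the work surface at z = 0. Lengths are in m, angles in rad, forces in N, time in s.
With the tool pointing down it reaches from about 0.35 to 0.9 m from the base axis. Payload 8.1 kg.
Tool frame: the origin (TCP) lies midway between the tips of the shut fingers; the grasp point (between the pads) lies 19 mm behind it; z points along the fingers, y is the line along which they close (so a half turn about z gives the same grasp; the last joint's range is limited). The gripper opens to 92 mm and grips with 3 to 60 N. Pads are 19 mm wide; open, the fingers measure 130 mm over their backs; the gripper's body (75 mm by 190 mm) begins 47 mm behind the grasp point.
Start: joints at [-1.406, 0.434, 0.025, 1.573, -0.012, 1.134, -0.075], TCP at [0.165, 0.603, 0.227] pointing down, gripper open.
Joint ranges: [-2.62, 2.62], [-0.44, 2.09], [-1.27, 1.32], [0.08, 2.57], [-1.32, 4.46], [0.12, 2], [-2.74, 2.74]. Speed limits (rad/s): [2.22, 2.22, 3.01, 3.01, 3.14, 3.14, 3.14].

### API

Orientations are given as a rotation vector (axis times angle).
In Python, from cell import arm gives the robot as it stands.
- The arm moves only by the tool send_rows, never from a script. Its argument "increments" is a list of rows, each a list of 3 entries, a list of its own where there are three numbers: the finger opening in cm, from 0 to 9.18, then the shift along the tool's x, y, z in cm, then the turn, a rotation vector about the tool's x, y, z in rad. A call has 1 to 5 rows; each row shifts and turns the commanded pose from where the row before left it, along the tool's axes as they then stand; what a row does not reach is not made up. A row lasts 1/10 s, in which the tool goes at most 50 mm and 8.59 degrees, less where a joint would pass 70% of its speed; a pose out of reach is approached as far as the arm can. A call is refused whole if a number of a shift passes 5 or a number of a turn 0.15, either way. A call with a gripper value outside its range is refused whole. The fingers move at their own pace and stop on an object; "force" is the grip in N (left out, the last holds). Time passes only in rows, so rows that do not move let the fingers close. It gives the time, the measured TCP pose, the force, the opening and the grip force at its end, in the units of the state.
- arm.observe(): the state, without advancing time (a new reading comes with each control period).
- arm.get_image(name): name is "scene" or "top" or "wrist"; returns the picture (480x640x3 uint8, red, green, blue); there is no depth.
- arm.camera_params(name): a dict with "camera_matrix" (3x3 intrinsics, pixels), "R" (3x3) and "t" (3): a world point X has camera coordinates R X + t. Camera axes: x right, y down, z forward; pixel columns grow to the right and rows downward; lengths in m; the calibration is good to about 2 mm. A picture is of the moment at which its call begins: read the wrist's pose just before it. camera_params takes no time and is no camera call; for the wrist camera it gives the pose at the moment of the call.
- arm.sign_off(): hands the job in; it is judged then, once.
The state is a dict: "clock": time; "joints": joint angles; "dq": joint speeds; "joint_efforts": joint torques, N m; "position": TCP position; "ee_rot": TCP orientation; "force": force on the tool from outside, world axes, zero at the start; "ft_torque": the same for the moment, N m; "width": opening from 0.0 (shut) to 1.0 (fully open); "gripper_force": force on a finger pad.
Only numpy, scipy, OpenCV 4.12 (cv2) and the standard library are available. Lean on these libraries where they do the work, as an engineer would, in place of code of your own. Each camera call takes 0.05 s, during which the arm holds its last target. There are 200 camera calls.

## Working session

There is one attempt and no reset: what is moved stays moved. The work goes in short steps, Python scripts to look and compute and a tool call to move; the robot and the scene stay as the last step left them, time stands still between calls to the robot, and variables do not carry over. Pictures are saved under pics/ and viewed, at most 10 in all, crops included, and the job is handed in when it is done.

Besides the shell and the picture viewer there is one more tool, called in YAML: its name, and indented under it one key for each argument. send_rows: Moves the arm, as the interface text tells. Its arguments: {"type":"object","properties":{"increments":{"type":"array"},"force":{"type":"number"}},"required":["increments"]}

```bash
mkdir -p pics; python3 - <<'E'
from cell import arm
import cv2,numpy as np
np.set_printoptions(precision=4,suppress=True)
s=arm.observe();print(s['clock'],s['position'],s['ee_rot'],s['width'])
for n in("scene","top"):
    im=arm.get_image(n);cv2.imwrite(f"pics/{n}0.png",im[:,:,::-1])
    p=arm.camera_params(n);print(n,p['camera_matrix'],p['R'],p['t'],-np.array(p['R']).T@p['t'])
E
```

```text
0.0 [0.1653 0.6022 0.2259] [-0.4194 -3.1134  0.0025] 0.9948799291977873
scene [[499.2786   0.     323.5452]
 [  0.     499.2786 250.9795]
 [  0.       0.       1.    ]] [[ 0.1997 -0.9799  0.0034]
 [-0.7703 -0.1591 -0.6175]
 [ 0.6056  0.1207 -0.7865]] [-0.1712  0.4845  1.0504] [-0.2287 -0.2174  1.126 ]
top [[450.4987   0.     315.186 ]
 [  0.     450.4987 244.928 ]
 [  0.       0.       1.    ]] [[ 0.0121 -0.9996 -0.0263]
 [-0.9914 -0.0085 -0.1304]
 [ 0.1301  0.0276 -0.9911]] [-0.0464  0.556   1.2735] [ 0.3861 -0.0767  1.3334]
```

View pics/top0.png

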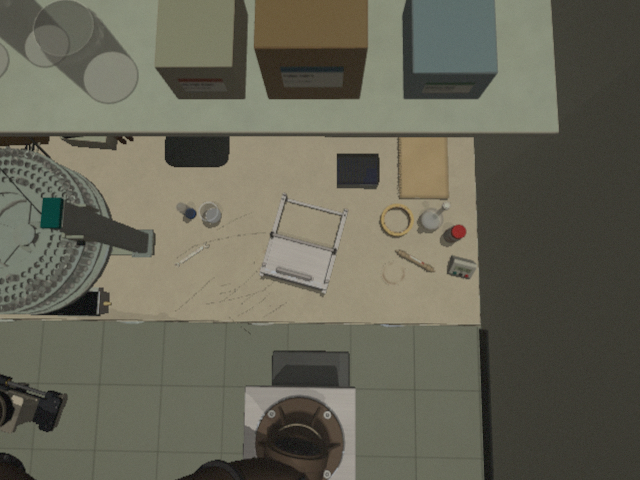

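View pics/scene0.png

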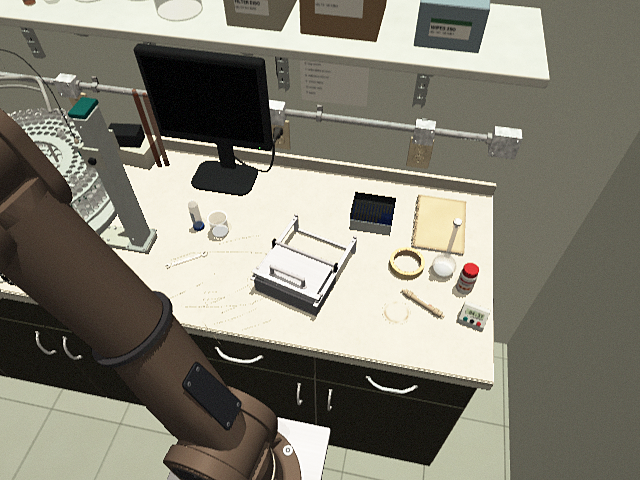

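Top view: case about (305,243), handle about (295,273), column at the right (415,260), spanner at the left. Scene view: handle about (288,276), column (422,303). I'll zoom in on both.

```bash
python3 - <<'E'
import cv2,numpy as np
t=cv2.imread("pics/top0.png");s=cv2.imread("pics/scene0.png")
f=lambda im,x,y,w,h:cv2.resize(im[y:y+h,x:x+w],None,fx=4,fy=4,interpolation=cv2.INTER_CUBIC)
a=f(t,255,190,100,110);b=f(s,250,210,110,110)
c=f(t,390,240,50,40);d=f(s,395,283,60,40)
o=np.zeros((600,800,3),np.uint8)
o[:440,:400]=a;o[:440,400:]=b[:,:400];o[440:,:200]=c;o[440:,400:640]=d
cv2.imwrite("pics/z0.png",o)
E
```

```text
(no output)
```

View pics/z0.png

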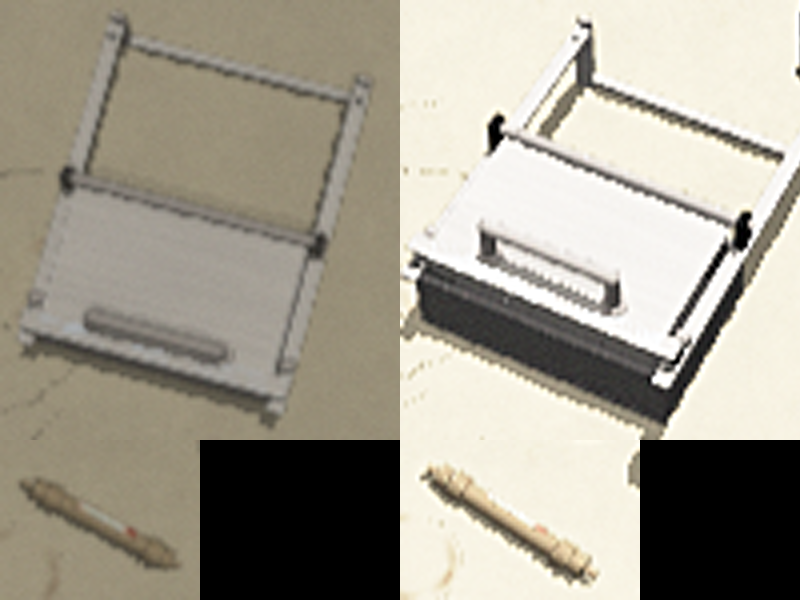

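Zooms: handle ends in top (277,269.8)/(312,278), in scene (271.3,267.3)/(303,278.5). Column ends in top (395.5,251.3)/(434.5,271.3), in scene (401.3,290.5)/(444.3,317.5).

send_rows:
  increments:
    - [4,[-3,-3.25,-0.15],[0,0,0]]
    - [4,[-3,-3.25,-0.15],[0,0,0]]
    - [4,[-3,-3.25,-0.15],[0,0,0]]
    - [4,[-3,-3.25,-0.15],[0,0,0]]
    - [4,[-3,-3.25,-0.15],[0,0,0]]

```text
clock: 0.6
position: [0.2675, 0.4044, 0.234]
ee_rot: [-0.419, -3.113, 0.001]
force: [1.1, 0.8, 0.4]
width: 0.615
gripper_force: 0.0
```

send_rows:
  increments:
    - [4,[-3,-3.25,-0.15],[0,0,0]]
    - [4,[-3,-3.25,-0.15],[0,0,0]]
    - [4,[-3,-3.25,-0.15],[0,0,0]]
    - [4,[-3,-3.25,-0.15],[0,0,0]]
    - [4,[-3,-3.25,-0.15],[0,0,0]]

```text
clock: 1.1
position: [0.369, 0.2081, 0.2417]
ee_rot: [-0.419, -3.113, -0.0]
force: [1.6, -0.4, -0.1]
width: 0.435
gripper_force: 0.0
```

send_rows:
  increments:
    - [4,[-3,-3.25,-0.15],[0,0,0]]
    - [4,[-3,-3.25,-0.15],[0,0,0]]
    - [4,[-3,-3.25,-0.15],[0,0,0]]
    - [4,[-3,-3.25,-0.15],[0,0,0]]
    - [4,[-3,-3.25,-0.15],[0,0,0]]

```text
clock: 1.6
position: [0.4706, 0.0118, 0.2493]
ee_rot: [0.419, 3.114, 0.0]
force: [0.9, 1.2, -0.1]
width: 0.436
gripper_force: 0.0
```

send_rows:
  increments:
    - [4,[0,0,0],[0,0,0.15]]
    - [4,[0,0,0],[0,0,0.15]]
    - [4,[0,0,0],[0,0,0.15]]
    - [4,[0,0,0],[0,0,0.15]]
    - [4,[0,0,0],[0,0,0.15]]

```text
clock: 2.1
position: [0.47, 0.0134, 0.249]
ee_rot: [-1.539, -2.738, 0.001]
force: [0.4, 0.7, -0.3]
width: 0.434
gripper_force: 0.0
```

send_rows:
  increments:
    - [4,[0,0,0],[0,0,0.15]]
    - [4,[0,0,0],[0,0,0.15]]
    - [4,[0,0,0],[0,0,0.15]]
    - [4,[0,0,0],[0,0,0.15]]
    - [4,[0,0,0],[0,0,0.15]]

```text
clock: 2.6
position: [0.47, 0.0135, 0.249]
ee_rot: [-2.435, -1.984, 0.001]
force: [-0.1, 0.3, 0.7]
width: 0.435
gripper_force: 0.0
```

```bash
cat >> h.py <<'E'
def go(X,yaw=None):
    """needed shift of TCP to X in tool axes (cm), and turn about tool z to bring tool y to angle yaw"""
    s=arm.observe();R=Ro.from_rotvec(s['ee_rot']).as_matrix()
    print('t',s['clock'],'pos',s['position'],'w',s['width'],'f',s['force'],'q',np.array(s['joints']))
    print('shift cm',R.T@(np.array(X)-s['position'])*100,'tool y angle',np.arctan2(R[1,1],R[0,1]),'tilt',R[:,2])
    if yaw is not None: print('turn',-(yaw-np.arctan2(R[1,1],R[0,1])))
E
python3 - <<'E'
from h import *
go((.467,.0135,.25),-.23)
p=P('wrist')
im=arm.get_image('wrist');cv2.imwrite('pics/w1.png',im[:,:,::-1])
for q in((.478,.06,.109),(.456,-.034,.109),(.467,.0135,.109)):print(proj('wrist',q))
E
```

```text
t 2.6 pos [0.47   0.0135 0.249 ] w 0.4351199203112593 f [-0.1304  0.3367  0.6606] q [-0.7046  0.1658  0.6599  1.9403 -0.1153  1.0733 -0.1993]
shift cm [-0.0608 -0.295  -0.1   ] tool y angle -0.2032535707881762 tilt [-0.0006 -0.     -1.    ]
turn 0.026746429211823797
[316.4058 163.3033]
[314.9257 281.6742]
[315.4936 224.6749]
```

View pics/w1.png

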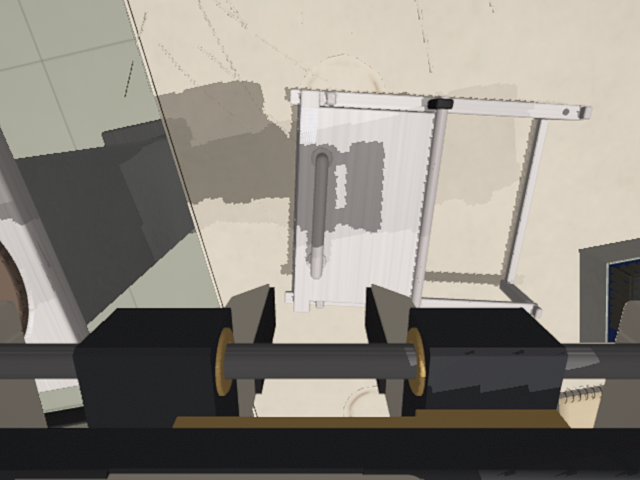

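Wrist view: handle bar runs from about (321,152) to (316,277), between the fingers' planes; the cover is shut, with its rear pin bar running from (440,103) to (418,303).

```bash
python3 - <<'E'
from h import *
a,b=(321,153),(316,277)
A,B=ray('wrist',a,.109),ray('wrist',b,.109);print(A,B,(A+B)/2,np.arctan2(*(A-B)[:2]))
print(tri('wrist',a,'top',(277,269.75)),tri('wrist',b,'top',(312,278)))
print(tri('wrist',a,'scene',(271.25,267.3)),tri('wrist',b,'scene',(303,278.5)))
p,q=(440,108),(418,300)
A,B=ray('wrist',p,.084),ray('wrist',q,.084);print(A,B,(A+B)/2,np.arctan2(*(A-B)[:2]))
E
```

```text
[0.483  0.0667 0.109 ] [ 0.4578 -0.0301  0.109 ] [0.4704 0.0183 0.109 ] 0.2548050014084848
[0.4811 0.0642 0.0749] [ 0.4567 -0.0347  0.0981]
[0.4843 0.0627 0.0961] [ 0.4578 -0.0292  0.1108]
[0.5806 0.0783 0.084 ] [ 0.5408 -0.0823  0.084 ] [ 0.5607 -0.002   0.084 ] 0.24311049020805628
```

send_rows:
  increments:
    - [4,[0.25,0,3],[0,0,0.04]]
    - [4,[0,0,4],[0,0,0]]
    - [4,[0,0,4],[0,0,0]]
    - [4,[0,0,3],[0,0,0]]
    - [4,[0,0,1.6],[0,0,0]]

```text
clock: 3.15
position: [0.4691, 0.0158, 0.0907]
ee_rot: [-2.464, -1.946, 0.005]
force: [0.4, -0.1, 0.1]
width: 0.431
gripper_force: 0.0
```

send_rows:
  increments:
    - [0,[0,0,0],[0,0,0]]
    - [0,[0,0,0],[0,0,0]]
    - [0,[0,0,0],[0,0,0]]
    - [0,[0,0,0],[0,0,0]]
    - [0,[0,0,0],[0,0,0]]
  force: 20

```text
clock: 3.65
position: [0.4713, 0.0162, 0.094]
ee_rot: [2.468, 1.943, 0.002]
force: [-1.7, -0.8, 4.3]
width: 0.101
gripper_force: 20.0
```

send_rows:
  increments:
    - [0,[0,-0.1,-0.6],[0,0,0]]
    - [0,[0,-0.1,-0.6],[0,0,0]]
    - [0,[0,-0.1,-0.6],[0,0,0]]
    - [0,[0,0,0],[0,0,0]]
    - [0,[0,0,0],[0,0,0]]

```text
clock: 4.15
position: [0.4739, 0.0154, 0.1133]
ee_rot: [2.462, 1.937, 0.013]
force: [17.7, -5.4, -12.4]
width: 0.101
gripper_force: 20.0
```

```bash
python3 - <<'E'
from h import *
go((.469,.016,.111),-.245)
E
```

```text
t 4.15 pos [0.4739 0.0154 0.1133] w 0.10148100069219321 f [ 17.7122  -5.3992 -12.4404] q [-0.6116  0.3611  0.597   2.1124 -0.2966  0.7364 -0.0628]
shift cm [-0.0626 -0.4955  0.2236] tool y angle -0.23786194098166435 tilt [ 0.012  -0.0018 -0.9999]
turn 0.007138059018335641
```

```bash
python3 - <<'E'
from h import *
s=arm.observe();print(s['position'],s['force'],s['ft_torque'])
w=arm.get_image('wrist')[:,:,::-1];c=arm.get_image('scene')[:,:,::-1]
o=np.zeros((440,800,3),np.uint8)
o[:,:400]=cv2.resize(w[100:430,190:490],(400,440));o[:,400:]=cv2.resize(c[210:320,250:350],(400,440),interpolation=cv2.INTER_CUBIC)
cv2.imwrite('pics/l1.png',o)
s=arm.observe();print(s['position'],s['force'],s['ft_torque'])
E
```

```text
[0.4739 0.0154 0.1133] [ 17.7122  -5.3992 -12.4404] [-1.0807 -3.6468 -0.1108]
[0.4739 0.0154 0.1132] [ 18.1926  -4.183  -11.8875] [-1.0828 -3.585  -0.0285]
```

View pics/l1.png

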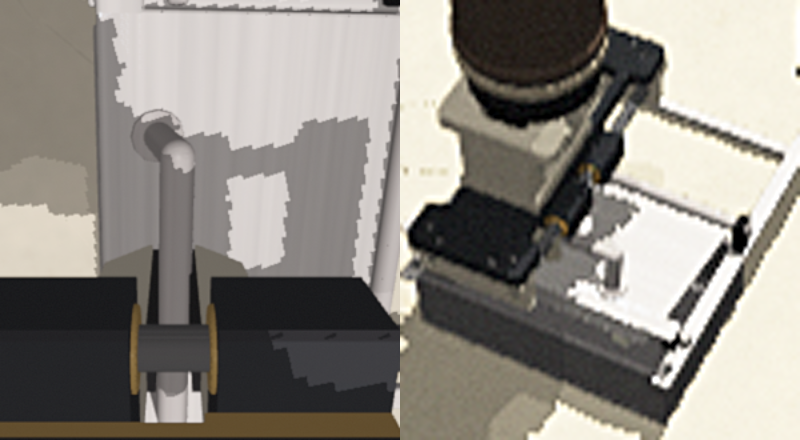

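The wrist view shows the bar firmly between the pads, with the cover's front apparently raised. The force is a forward push against the shut stop, so I'll slide gently and check.

send_rows:
  increments:
    - [0,[0,0.5,0],[0,0,0]]
    - [0,[0,0.3,0],[0,0,0]]
    - [0,[0,0,0],[0,0,0]]

```text
clock: 4.55
position: [0.4756, 0.0149, 0.1114]
ee_rot: [-2.468, -1.943, 0.0]
force: [0.0, 0.9, -1.4]
width: 0.106
gripper_force: 20.0
```

send_rows:
  increments:
    - [0,[0,0.8,-0.1],[0,0,0]]
    - [0,[0,0.8,-0.1],[0,0,0]]
    - [0,[0,1,0],[0,0,0]]
    - [0,[0,0,0],[0,0,0]]

```text
clock: 4.95
position: [0.5029, 0.0079, 0.1134]
ee_rot: [2.468, 1.941, 0.001]
force: [0.3, -1.7, -3.3]
width: 0.102
gripper_force: 20.0
```

send_rows:
  increments:
    - [0,[0,1.6,0],[0,0,0]]
    - [0,[0,1.6,0],[0,0,0]]
    - [0,[0,1.6,0],[0,0,0]]
    - [0,[0,1.6,0],[0,0,0]]
    - [0,[0,1.2,0],[0,0,0]]

```text
clock: 5.45
position: [0.5751, -0.0108, 0.1129]
ee_rot: [2.469, 1.941, -0.003]
force: [-2.4, -6.0, -1.6]
width: 0.1
gripper_force: 20.0
```

send_rows:
  increments:
    - [0,[0,0.1,0.6],[0,0,0]]
    - [0,[0,0.1,0.6],[0,0,0]]
    - [0,[0,0.1,0.6],[0,0,0]]
    - [0,[0,0,0.15],[0,0,0]]
    - [0,[0,0,0],[0,0,0]]

```text
clock: 5.95
position: [0.5776, -0.0113, 0.0935]
ee_rot: [2.469, 1.941, -0.002]
force: [-2.3, -4.9, -0.5]
width: 0.103
gripper_force: 20.0
```

send_rows:
  increments:
    - [0,[-0.15,0.5,0],[0,0,0]]
    - [0,[0,0,0],[0,0,0]]
    - [0,[0,0,0],[0,0,0]]

```text
clock: 6.25
position: [0.5784, -0.0116, 0.0929]
ee_rot: [-2.463, -1.939, 0.007]
force: [-14.3, 1.6, 7.0]
width: 0.101
gripper_force: 20.0
```

send_rows:
  increments:
    - [4,[0,0,0],[0,0,0]]
    - [4,[0,0,0],[0,0,0]]
    - [4,[0,0,0],[0,0,0]]
    - [4,[0,0,0],[0,0,0]]

```text
clock: 6.65
position: [0.583, -0.0123, 0.094]
ee_rot: [2.468, 1.943, 0.002]
force: [-0.5, -0.2, 0.1]
width: 0.394
gripper_force: 0.0
```

```bash
python3 - <<'E'
from h import *
go((.513,-.335,.20),-.46)
E
```

```text
t 6.65 pos [ 0.583  -0.0123  0.094 ] w 0.39411609659270613 f [-0.4943 -0.1898  0.0594] q [-0.4505  0.5524  0.5489  1.8587 -0.3788  0.8341  0.0537]
shift cm [-33.0069   0.7749 -10.616 ] tool y angle -0.23675164143636698 tilt [ 0.0013  0.0001 -1.    ]
turn 0.22324835856363304
```

send_rows:
  increments:
    - [5,[0,0,-4],[0,0,0]]
    - [5,[0,0,-5],[0,0,0]]
    - [5,[0,0,-5],[0,0,0]]
    - [5,[-3,0,-2],[0,0,0]]
    - [5,[-5,0,0],[0,0,0]]

```text
clock: 7.15
position: [0.5667, -0.0879, 0.2573]
ee_rot: [2.459, 1.95, 0.01]
force: [1.3, -1.8, -0.3]
width: 0.55
gripper_force: 0.0
```

send_rows:
  increments:
    - [5,[-5,0,0],[0,0,0]]
    - [5,[-5,0,0],[0,0,0]]
    - [5,[-5,0,0],[0,0,0]]
    - [5,[-5,0,0],[0,0,0]]
    - [5,[-5,0.8,0],[0,0,0]]

```text
clock: 7.65
position: [0.5117, -0.3365, 0.2542]
ee_rot: [2.468, 1.943, 0.001]
force: [0.5, 0.1, 0.9]
width: 0.541
gripper_force: 0.0
```

send_rows:
  increments:
    - [5,[0,0,0],[0,0,0.12]]
    - [5,[0,0,0],[0,0,0.1]]
    - [5,[0,0,0],[0,0,0]]

```text
clock: 7.95
position: [0.5126, -0.3351, 0.2536]
ee_rot: [2.669, 1.657, -0.0]
force: [-1.2, -0.2, -0.7]
width: 0.547
gripper_force: 0.0
```

```bash
python3 - <<'E'
from h import *
go((.513,-.335,.20),-.46)
K,R,t=P('wrist');np.savez('wp2.npz',K=K,R=R,t=t)
im=arm.get_image('wrist');cv2.imwrite('pics/w2.png',im[:,:,::-1])
c=arm.get_image('top');cv2.imwrite('pics/top2.png',c[:,:,::-1])
for q in((.5425,-.277,.0095),(.483,-.392,.0095)):print(proj('wrist',q))
E
```

```text
t 7.95 pos [ 0.5126 -0.3351  0.2536] w 0.5465655794667176 f [-1.1744 -0.1798 -0.6919] q [-0.0142  0.4596  0.7571  1.6101 -0.3321  1.205   0.3516]
shift cm [0.0285 0.0299 5.3634] tool y angle -0.45956809760832984 tilt [ 0.0001 -0.0003 -1.    ]
turn 0.0004319023916701803
[320.7438 133.3044]
[318.0275 256.0969]
```

View pics/w2.png

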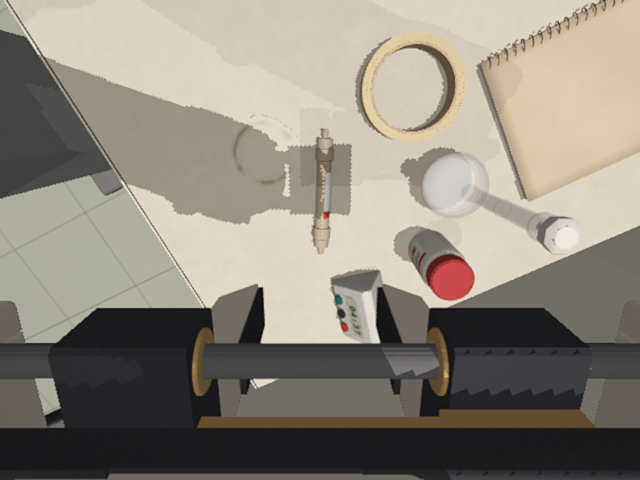

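Wrist: column tips at (325,129) and (321,253). Flask bulb centred at (455,184) with radius about 33 px, jar lid at (450,277), and a timer at (357,305) that must be kept clear.

```bash
python3 - <<'E'
from h import *
z=np.load('wp2.npz');c=(z['K'],z['R'],z['t'])
A,B=ray(c,(325,129),.0095),ray(c,(321,253),.0095);print(A,B,(A+B)/2,np.arctan2(*(A-B)[:2]),np.linalg.norm(A-B))
print(tri(c,(325,129),'top',(395.5,251.25)),tri(c,(321,253),'top',(434.5,271.25)))
C=(A+B)/2;u=np.array([.896,-.444,0]);v=np.array([.444,.896,0])
for n,a,zz in(('flask',(455,184),.04),('fedge',(421,184),.04),('jarlid',(450,277),.094),('jarlid L',(427,277),.094),('timer',(345,280),.03),('timer2',(378,272),.03)):
    X=ray(c,a,zz);print(n,X,'u,v',(X-C)@u,(X-C)@v)
E
```

```text
[ 0.5482 -0.2762  0.0095] [ 0.4869 -0.3909  0.0095] [ 0.5175 -0.3336  0.0095] 0.49085473774084637 0.1300145071499505
[ 0.5466 -0.2785 -0.0098] [ 0.4859 -0.3913  0.0053]
flask [ 0.6368 -0.3755  0.04  ] u,v 0.12542217692078325 0.01540660441114412
fedge [ 0.6078 -0.3611  0.04  ] u,v 0.09306557252299623 0.015451901451180302
jarlid [ 0.5913 -0.434   0.094 ] u,v 0.11068501751313384 -0.05724301016223847
jarlid L [ 0.5732 -0.425   0.094 ] u,v 0.09053676153334725 -0.05721091771973401
timer [ 0.4993 -0.4227  0.03  ] u,v 0.023238849173898367 -0.08791483012429563
timer2 [ 0.5342 -0.4299  0.03  ] u,v 0.057664911700673616 -0.07887122279742884
```

send_rows:
  increments:
    - [4.5,[1.3,0.3,4],[0,0,0.03]]
    - [4.5,[0,0,5],[0,0,0]]
    - [4.5,[0,0,5],[0,0,0]]
    - [4.5,[0,0,4],[0,0,0]]
    - [4.5,[0,0,3],[0,0,0]]

```text
clock: 8.55
position: [0.5205, -0.3227, 0.0411]
ee_rot: [-2.686, -1.625, 0.001]
force: [0.2, -0.5, -0.8]
width: 0.492
gripper_force: 0.0
```

send_rows:
  increments:
    - [4.5,[0,0,2],[0,0,0]]
    - [4.5,[0,0,1.2],[0,0,0]]
    - [4.5,[0,0,0.5],[0,0,0]]
    - [4.5,[0,0,0.1],[0,0,0]]
    - [4.5,[0,0,0],[0,0,0]]

```text
clock: 9.05
position: [0.5217, -0.3245, 0.0067]
ee_rot: [2.69, 1.62, 0.001]
force: [0.1, -0.3, 0.6]
width: 0.491
gripper_force: 0.0
```

```bash
python3 - <<'E'
from h import *
go((.521,-.325,.003),-.487)
im=arm.get_image('wrist');cv2.imwrite('pics/w3.png',im[:,:,::-1])
E
```

```text
t 9.05 pos [ 0.5217 -0.3245  0.0067] w 0.49140482869453483 f [ 0.0552 -0.296   0.5791] q [ 0.0945  0.7328  0.5708  1.8354 -0.5662  0.7399  0.4917]
shift cm [-0.0774 -0.0366  0.3655] tool y angle -0.4863993443710075 tilt [ 0.0014 -0.0006 -1.    ]
turn 0.0006006556289924747
```

View pics/w3.png

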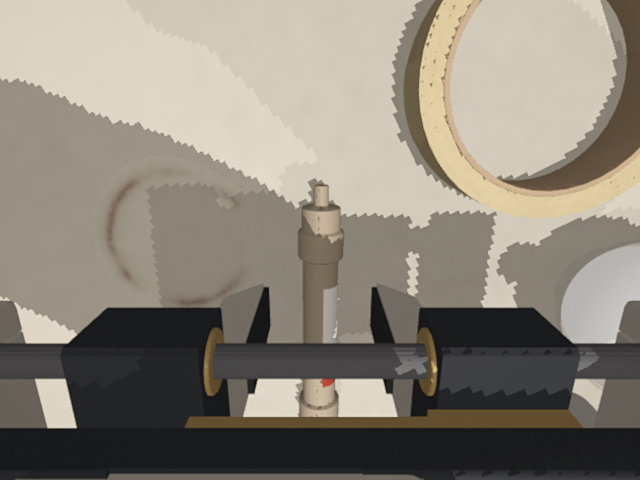

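The column sits centred between the fingers, with its far tip at (321,185). I'll lower the last bit and grip.

send_rows:
  increments:
    - [4.5,[0,0,0.35],[0,0,0]]
    - [4.5,[0,0,0],[0,0,0]]
    - [2,[0,0,0],[0,0,0]]
    - [0,[0,0,0],[0,0,0]]
    - [0,[0,0,0],[0,0,0]]
  force: 20

```text
clock: 9.6
position: [0.521, -0.3242, 0.0023]
ee_rot: [2.692, 1.62, 0.0]
force: [0.1, 0.6, 0.3]
width: 0.278
gripper_force: 0.0
```

send_rows:
  increments:
    - [0,[0,0,0],[0,0,0]]
    - [0,[0,0,0],[0,0,0]]
    - [0,[0,0,-2],[0,0,0]]
    - [0,[0,0,-3],[0,0,0]]
    - [0,[0,0,0],[0,0,0]]

```text
clock: 10.1
position: [0.5226, -0.3258, 0.0554]
ee_rot: [2.688, 1.617, 0.004]
force: [0.2, -1.3, -0.6]
width: 0.194
gripper_force: 20.0
```

```bash
python3 - <<'E'
from h import *
go((.521,-.325,.003),-.487)
s=arm.observe();R=Ro.from_rotvec(s['ee_rot']).as_matrix();np.savez('wp4.npz',p=s['position'],R=R)
im=arm.get_image('wrist');cv2.imwrite('pics/w4.png',im[:,:,::-1])
z=s['position'][2]+.0065
for a in ((315,185),(321,185),(327,185)):print(R.T@(ray('wrist',a,z)-s['position'])*1000)
E
```

```text
t 10.1 pos [ 0.5226 -0.3258  0.0554] w 0.19442626321507597 f [ 0.2263 -1.2988 -0.6028] q [ 0.0609  0.6704  0.6231  1.8107 -0.5172  0.8235  0.4531]
shift cm [-0.0019 -0.2013  5.2401] tool y angle -0.4875122902523818 tilt [ 0.0043 -0.0026 -1.    ]
turn -0.0005122902523818085
[56.8798 -2.317  -6.5278]
[56.8752 -0.019  -6.5163]
[56.8705  2.2792 -6.5048]
```

View pics/w4.png

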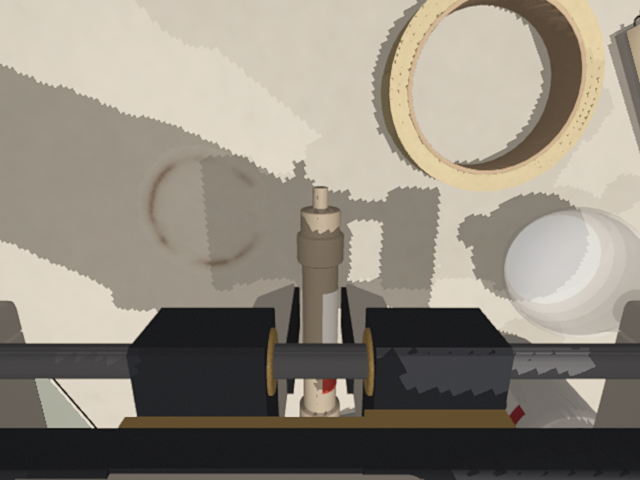

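The column is gripped squarely, tip at (320,187), about 9 mm off-centre along the tool's x. At the cradle the gripper body (190 mm wide) would reach the open cover's handle, so I'll lay it in with the tool tilted by 0.3 rad.

send_rows:
  increments:
    - [0,[0,0,-4.5],[0,0,0]]
    - [0,[0,0,-4.8],[0,0,0]]
    - [0,[0,0,-4.8],[0,0,0]]
    - [0,[4.2,-2.6,0],[0,0,0]]
    - [0,[4.2,-2.6,0],[0,0,0]]

```text
clock: 10.65
position: [0.5144, -0.226, 0.1938]
ee_rot: [2.692, 1.615, 0.002]
force: [1.2, 1.8, -1.2]
width: 0.2
gripper_force: 20.0
```

send_rows:
  increments:
    - [0,[4.2,-2.6,0],[0,0,0]]
    - [0,[4.2,-2.6,0],[0,0,0]]
    - [0,[4.2,-2.6,0],[0,0,0]]
    - [0,[4.2,-2.6,0],[0,0,0]]
    - [0,[4.2,-2.6,0],[0,0,0]]

```text
clock: 11.15
position: [0.4968, 0.023, 0.1925]
ee_rot: [-2.691, -1.62, 0.001]
force: [2.0, -0.1, -1.0]
width: 0.198
gripper_force: 20.0
```

send_rows:
  increments:
    - [0,[0,0,0],[0,0,-0.12]]
    - [0,[0,0,0],[0,0,-0.12]]
    - [0,[0,0,0],[-0.15,0,0]]
    - [0,[0,0,0],[-0.15,0,0]]
    - [0,[0,0,0],[0,0,0]]

```text
clock: 11.65
position: [0.4911, 0.0224, 0.1893]
ee_rot: [2.282, 1.786, 0.262]
force: [-1.2, -0.1, -0.0]
width: 0.194
gripper_force: 20.0
```

```bash
cat >> h.py <<'E'
def wimg(name):
    s=arm.observe();R=Ro.from_rotvec(s['ee_rot']).as_matrix();p=np.array(s['position'])
    cam=P('wrist');im=arm.get_image('wrist')[:,:,::-1].copy();cv2.imwrite(f'pics/{name}.png',im)
    np.savez(f'{name}.npz',K=cam[0],Rc=cam[1],t=cam[2],R=R,p=p);return im,cam,R,p
E
python3 - <<'E'
from h import *
im,cam,R,p=wimg('w5')
o=np.array([-.0087,0,-.007])
C=p+R@o;print('col centre',C,'axis angle',np.arctan2(R[1,0],R[0,0])-np.pi/2,'axis z',R[2,0])
D=np.array([.496,.0095,.12]);print('shift tool cm',R.T@(D-C)*100,'world',D-C)
go(p)
cv2.imwrite('pics/t5.png',arm.get_image('top')[:,:,::-1])
E
```

```text
col centre [0.4871 0.0145 0.196 ] axis angle -0.24279746420887727 axis z -0.0018183204792721896
shift tool cm [-0.2554 -1.2525  7.5645] world [ 0.0089 -0.005  -0.076 ]
t 11.7 pos [0.4936 0.0224 0.191 ] w 0.19729132411971895 f [-0.2237  0.1076 -0.0233] q [-0.9616  0.1164  0.7903  2.2105  0.0698  0.5838 -0.4811]
shift cm [-0.0578 -0.2748  0.0946] tool y angle -0.2420051559416244 tilt [ 0.2795 -0.0704 -0.9576]
```

View pics/w5.png

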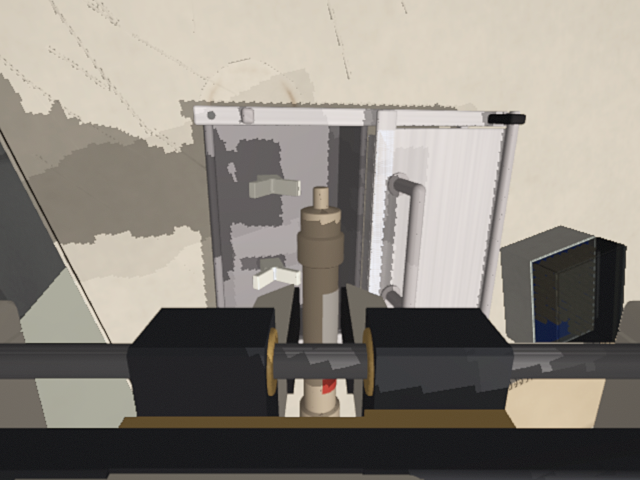

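Wrist: the open case lies below. The left bump is at about (247,115), the cradles at about (275,185) and (275,275), and the column is held at (322,280). I'll check the case pose numerically against these.

```bash
python3 - <<'E'
from h import *
z=np.load('w5.npz');cam=(z['K'],z['Rc'],z['t'])
def pj(X): x=cam[0]@(cam[1]@X+cam[2]);return x[:2]/x[2]
def cs(x,y,zz,o=(.5058,.007),w=-.248):
    return np.array([o[0]+x*np.cos(w)-y*np.sin(w),o[1]+x*np.sin(w)+y*np.cos(w),zz])
print('bump',pj(cs(-.032,.092,.072)))
for y in(.032,.044,-.032,-.044):
    print(y,'vertex',pj(cs(-.01,y,.0296)),'mouth',pj(cs(-.026,y,.046)),pj(cs(.006,y,.046)))
im=cv2.imread('pics/w5.png');hsv=cv2.cvtColor(im,cv2.COLOR_BGR2HSV)
print('bench ray bump',ray(cam,(247,115),.072))
for (x0,x1,y0,y1) in((240,306,168,205),(245,306,255,300)):
    r=im[y0:y1,x0:x1].astype(int);m=((r[:,:,2]-r[:,:,0])>8)&(r.sum(2)>330)
    m=m.astype(np.uint8)
    n,l,st,ce=cv2.connectedComponentsWithStats(m);k=1+np.argmax(st[1:,4]);print(st[k],ce[k])
    for c in range(0,x1-x0,3):
        v=np.where(l[:,c]==k)[0]
        if len(v):print((x0+c,y0+v[0],y0+v[-1],int(np.median(r[v,c].sum(1)))),end=' ')
    print()
o=cv2.resize(im[95:305,190:330],None,fx=4,fy=4,interpolation=cv2.INTER_CUBIC);o=o[:600*2]
cv2.imwrite('pics/z5.png',cv2.resize(im[95:295,190:390],(600,600),interpolation=cv2.INTER_CUBIC))
E
```

```text
bump [246.7362 116.2084]
0.032 vertex [271.8626 193.8191] mouth [254.7784 198.9531] [295.9125 196.6637]
0.044 vertex [271.3674 178.9699] mouth [254.0398 183.1855] [295.6877 181.3311]
-0.032 vertex [274.3238 267.6111] mouth [258.4324 276.9575] [297.0268 272.6774]
-0.044 vertex [274.7542 280.5131] mouth [259.0684 290.5361] [297.2212 285.937 ]
bench ray bump [0.4977 0.1047 0.072 ]
[  9   7  52  24 931] [33.5811 18.3072]
(249, np.int64(182), np.int64(196), 409) (252, np.int64(182), np.int64(197), 448) (255, np.int64(181), np.int64(198), 463) (258, np.int64(175), np.int64(197), 439) (261, np.int64(175), np.int64(196), 439) (264, np.int64(175), np.int64(195), 438) (267, np.int64(175), np.int64(194), 438) (270, np.int64(175), np.int64(193), 450) (273, np.int64(175), np.int64(193), 465) (276, np.int64(175), np.int64(193), 443) (279, np.int64(177), np.int64(194), 445) (282, np.int64(179), np.int64(194), 444) (285, np.int64(179), np.int64(194), 444) (288, np.int64(179), np.int64(195), 446) (291, np.int64(180), np.int64(195), 447) (294, np.int64(180), np.int64(195), 446) (297, np.int64(180), np.int64(195), 466) (300, np.int64(181), np.int64(194), 565) 
[  7   3  51  34 954] [31.2212 19.4235]
(254, np.int64(275), np.int64(288), 648) (257, np.int64(273), np.int64(289), 679) (260, np.int64(260), np.int64(289), 679) (263, np.int64(259), np.int64(287), 522) (266, np.int64(259), np.int64(285), 539) (269, np.int64(259), np.int64(283), 590) (272, np.int64(259), np.int64(291), 661) (275, np.int64(258), np.int64(290), 356) (278, np.int64(258), np.int64(289), 517) (281, np.int64(262), np.int64(288), 644) (284, np.int64(268), np.int64(286), 645) (287, np.int64(268), np.int64(285), 646) (290, np.int64(269), np.int64(284), 649) (293, np.int64(270), np.int64(284), 650) (296, np.int64(270), np.int64(286), 673) (299, np.int64(270), np.int64(284), 667) (302, np.int64(266), np.int64(291), 376)
```

View pics/z5.png

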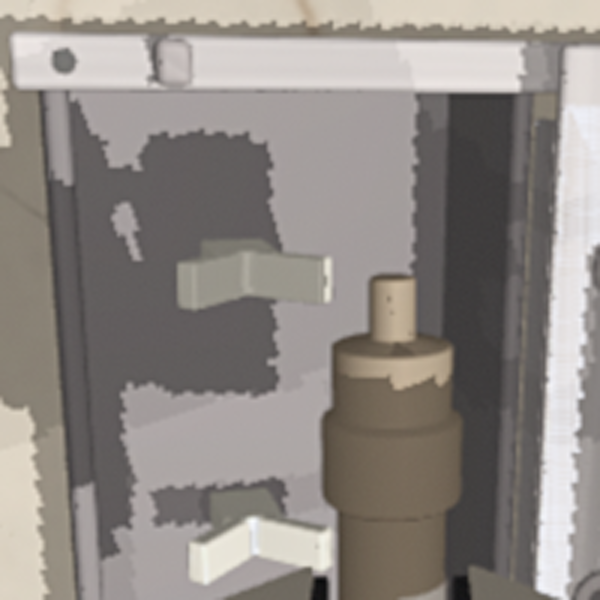

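Notch vertices at (272.3,180) and (274,270) match the predicted (271.6,…) and (274.4,…), and the bump matches too, so the case pose is good to about 1 mm. Approaching.

send_rows:
  increments:
    - [0,[-0.1,-0.5,2.5],[0,0,0]]
    - [0,[-0.1,-0.5,2.6],[0,0,0]]
    - [0,[-0.1,-0.5,2.5],[0,0,0]]
    - [0,[0,0,0],[0,0,0]]
    - [0,[0,0,0],[0,0,0]]

```text
clock: 12.25
position: [0.5056, 0.0144, 0.1163]
ee_rot: [2.286, 1.776, 0.263]
force: [0.1, -0.5, -1.1]
width: 0.201
gripper_force: 20.0
```

```bash
python3 - <<'E'
from h import *
im,cam,R,p=wimg('w6')
o=np.array([-.0087,0,-.007])
C=p+R@o;print('col centre',C,'axis angle',np.arctan2(R[1,0],R[0,0])-np.pi/2,'axis z',R[2,0])
for z in(.06,.044):
    D=np.array([.496,.0095,z]);print('shift tool cm',R.T@(D-C)*100,'world',D-C)
go(p)
# where is the tip of the column now, in the tool
r=im[150:230,295:350].astype(int);m=((r[:,:,2]-r[:,:,0])>25);ys,xs=np.where(m);print('tip row',150+ys.min(),'col',295+xs[ys<ys.min()+8].mean())
E
```

```text
col centre [0.5014 0.0065 0.123 ] axis angle -0.2498404774289278 axis z -0.0019439828803546055
shift tool cm [ 0.1646 -2.4175  5.8532] world [-0.0054  0.003  -0.063 ]
shift tool cm [ 0.1677 -2.8852  7.3833] world [-0.0054  0.003  -0.079 ]
t 12.3 pos [0.5059 0.0149 0.117 ] w 0.1988097365138402 f [-0.6236 -0.3267 -0.1158] q [-0.7736  0.2874  0.6616  2.2758 -0.1639  0.3649 -0.2603]
shift cm [-0.0534 -0.0398  0.058 ] tool y angle -0.24886832219047245 tilt [ 0.2844 -0.0731 -0.9559]
tip row 187 col 320.6666666666667
```

send_rows:
  increments:
    - [0,[0.1,-0.8,2],[0,0,0]]
    - [0,[0,-0.8,2],[0,0,0]]
    - [0,[0,-0.8,1.8],[0,0,0]]
    - [0,[0,0,0],[0,0,0]]
    - [0,[0,0,0],[0,0,0]]

```text
clock: 12.8
position: [0.5002, 0.0181, 0.0548]
ee_rot: [2.284, 1.778, 0.268]
force: [-0.2, -0.0, -0.9]
width: 0.199
gripper_force: 20.0
```

```bash
cat >> h.py <<'E'
def col(zs):
    s=arm.observe();R=Ro.from_rotvec(s['ee_rot']).as_matrix();p=np.array(s['position'])
    C=p+R@[-.0087,0,-.007];print('col centre',C,'f',s['force'],'ang',np.arctan2(R[1,0],R[0,0])-np.pi/2,R[2,0])
    for z in zs: print(z,'shift tool cm',R.T@(np.array([.496,.0095,z])-C)*100)
E
python3 -c "
from h import *
col((.05,.043))"
```

```text
col centre [0.496  0.0102 0.0615] f [-0.215  -0.0006 -0.898 ] ang -0.2476606685772864 0.00014616943502046564
0.05 shift tool cm [-0.0699 -0.3243  1.1051]
0.043 shift tool cm [-0.07   -0.5301  1.7741]
```

Right over the notches. Lowering gently to contact.

send_rows:
  increments:
    - [0,[-0.05,-0.15,0.5],[0,0,0]]
    - [0,[0,-0.15,0.5],[0,0,0]]
    - [0,[0,-0.1,0.35],[0,0,0]]
    - [0,[0,-0.06,0.2],[0,0,0]]
    - [0,[0,0,0],[0,0,0]]

```text
clock: 13.3
position: [0.4992, 0.0175, 0.0373]
ee_rot: [2.284, 1.779, 0.265]
force: [0.8, -0.9, -0.7]
width: 0.195
gripper_force: 20.0
```

send_rows:
  increments:
    - [0,[0,-0.06,0.2],[0,0,0]]
    - [0,[0,0,0],[0,0,0]]

```text
clock: 13.5
position: [0.5001, 0.0175, 0.0359]
ee_rot: [2.283, 1.777, 0.268]
force: [0.1, 0.3, 5.1]
width: 0.197
gripper_force: 20.0
```

```bash
python3 -c "
from h import *
col((.05,.043))"
```

```text
col centre [0.496  0.0095 0.0426] f [0.1035 0.264  5.0735] ang -0.24786202769142274 8.826323094221489e-05
0.05 shift tool cm [-0.0023  0.2195 -0.7084]
0.043 shift tool cm [-0.0023  0.013  -0.0395]
```

send_rows:
  increments:
    - [2.2,[0,0,0],[0,0,0]]
    - [2.6,[0,0,0],[0,0,0]]
    - [3,[0,0,0],[0,0,0]]
    - [3.4,[0,0,0],[0,0,0]]
    - [3.6,[0,0,0],[0,0,0]]

```text
clock: 14.0
position: [0.4992, 0.0176, 0.0354]
ee_rot: [2.284, 1.779, 0.266]
force: [-0.2, -0.1, 0.6]
width: 0.383
gripper_force: 0.0
```

send_rows:
  increments:
    - [3.6,[0,0,-1],[0,0,0]]
    - [3.6,[0,0,-2],[0,0,0]]
    - [3.6,[0,0,-4],[0,0,0]]
    - [3.6,[0,0,-5],[0,0,0]]
    - [3.6,[0,0,0],[0,0,0]]

```text
clock: 14.5
position: [0.4741, 0.0289, 0.1315]
ee_rot: [2.274, 1.785, 0.276]
force: [0.1, 1.4, -0.4]
width: 0.39
gripper_force: 0.0
```

```bash
python3 - <<'E'
from h import *
im,cam,R,p=wimg('w7')
def pj(X): x=cam[0]@(cam[1]@X+cam[2]);return x[:2]/x[2]
w=-.248;ax=np.array([-np.sin(w),np.cos(w),0]);C=np.array([.496,.0095,.043])
print('tips pred',pj(C+.0655*ax),pj(C-.0655*ax),'centre',pj(C))
r=im.astype(int);m=(((r[:,:,2]-r[:,:,0])>25)&((r[:,:,2]-r[:,:,0])<110)).astype(np.uint8)
c=pj(C).astype(int);
x0=c[0]-60;y0=max(c[1]-150,0);m=m[y0:300,x0:x0+120]
n,l,st,ce=cv2.connectedComponentsWithStats(m)
for i in range(1,n):
    if st[i,4]>150:
        ys,xs=np.where(l==i);b=cv2.fitLine(np.c_[xs,ys].astype(np.float32),cv2.DIST_L2,0,.01,.01).ravel()
        print(st[i]+[x0,y0,0,0,0],ce[i]+[x0,y0],b[:2],'tip',x0+xs[ys<ys.min()+6].mean(),y0+ys.min(), 'at y0+50..')
print(pj(C+.0655*ax)-pj(C));go((.5784,-.0116,.16),-.248)
E
```

```text
tips pred [317.2036 164.7752] [316.4833 346.082 ] centre [316.8172 262.0377]
[ 307  183   25  117 1685] [316.905  231.9858] [ 0.0742 -0.9972] tip 319.52136752136755 183 at y0+50..
[  0.3864 -97.2624]
t 14.55 pos [0.474  0.0286 0.1303] w 0.38791791562575406 f [ 0.4404  0.5797 -0.7194] q [-0.9942  0.2234  0.8423  2.3379 -0.1178  0.3766 -0.324 ]
shift cm [-1.4239 11.4806  0.48  ] tool y angle -0.24011079487949763 tilt [ 0.2908 -0.0695 -0.9543]
turn 0.007889205120502368
```

```bash
python3 - <<'E'
import cv2,numpy as np
im=cv2.imread('pics/w7.png').astype(int)
for y in range(156,215,3):print(y,' '.join('%3d/%2d'%(im[y,x].sum()//3,im[y,x,2]-im[y,x,0]) for x in range(296,346,4)))
E
```

```text
156  94/ 5  97/ 5  96/ 5 160/ 7 160/ 7 159/ 7 159/ 7 159/ 7 159/ 7 159/ 7 158/ 7 158/ 7 158/ 7
159  94/ 5  94/ 5  95/ 5 160/ 7 160/ 7 160/ 8 159/ 7 159/ 6 159/ 7 158/ 7 158/ 7 158/ 7 158/ 8
162  94/ 5  94/ 5 116/ 5 161/ 6 160/ 6 160/ 8 159/ 7 159/ 7 159/ 6 158/ 7 159/ 7 158/ 7 159/ 7
165  96/ 5  94/ 4 132/ 5 160/ 7 160/ 7 161/ 7 161/ 7 160/ 7 159/ 6 158/ 7 158/ 7 158/ 7 158/ 6
168  94/ 4  93/ 4  96/ 4 160/ 7 161/ 7  83/23  88/24 160/ 6 159/ 6 158/ 7 158/ 7 158/ 7 157/ 7
171  95/ 5  95/ 3  90/ 4 161/ 7 163/ 8  97/27 107/29 161/ 6 158/ 7 158/ 7 158/ 8 157/ 7 157/ 8
174  94/ 6  95/ 4  92/ 4 161/ 7 162/ 7  97/28 105/31 161/ 6 159/ 7 158/ 8 158/ 8 158/ 7 157/ 8
177  94/ 4  94/ 4  97/ 5 161/ 7 163/ 7  96/27 104/30 162/ 6 158/ 7 159/ 8 158/ 7 158/ 8 157/ 8
180  93/ 5  94/ 4  91/ 4 148/ 8 111/14  94/27 101/28 120/11 149/ 8 159/ 7 158/ 7 157/ 7 157/ 7
183  95/ 5  94/ 4  94/ 4  83/25  89/25  92/26  93/25  90/26  91/28 160/ 7 158/ 7 157/ 7 157/ 8
186  94/ 5  94/ 4  94/ 3  84/26  97/28 106/30 109/30 104/29  96/28 160/ 7 158/ 7 157/ 7 157/ 7
189 115/11 117/12 121/11  85/24  96/28 105/29 109/31 104/30  95/28 159/ 7 158/ 8 157/ 7 157/ 7
192 118/11 119/11 120/10  84/24  96/27 103/30 109/29 104/29  95/28 160/ 6 157/ 7 158/ 6 157/ 7
195 115/11 136/14 117/12  85/24  96/28 104/29 109/31 104/29  96/28 132/10 142/ 8 150/ 8 153/ 7
198 120/11 136/13  82/21  85/24  91/26  98/28 101/28  96/27  92/26 144/21 200/16 195/15 215/17
201 147/14 148/12  83/20  90/25  99/29 104/30 108/30 106/29 101/30 151/22 204/16 203/15 223/16
204 147/14 146/13  82/21  90/26  99/28 103/30 107/30 105/29 101/28 170/19 204/15 203/15 222/16
207 147/14 147/13  81/20  91/27  98/28 103/30 106/29 105/30 100/28 169/18 204/16 194/15 220/16
210 146/14 147/14  82/20  90/26  98/28 104/30 106/30 105/29 100/29 168/18 205/16 205/15 219/16
213 147/13 148/14  85/19  90/26  98/29 102/30 105/30 104/30 100/28 156/17 204/15 206/15 215/17
```

The column's tip is at row 167, col 318, against a predicted (317,165), so it rests in place in both notches. Leveling the tool and returning to the handle.

send_rows:
  increments:
    - [4,[0,2,-4],[0,0,0]]
    - [4,[0,0,0],[0.15,0,0]]
    - [4,[0,0,0],[0.148,0,0.007]]
    - [4,[0,0,0],[0,0,0]]
    - [4,[0,0,0],[0,0,0]]

```text
clock: 15.05
position: [0.4806, 0.0208, 0.1718]
ee_rot: [2.464, 1.9, 0.018]
force: [-0.9, 0.2, -0.8]
width: 0.432
gripper_force: 0.0
```

```bash
python3 - <<'E'
from h import *
go((.5784,-.0116,.094),-.248)
E
```

```text
t 15.05 pos [0.4806 0.0208 0.1718] w 0.4316930980067162 f [-0.8651  0.2003 -0.7857] q [-0.8308  0.3047  0.8384  2.0546 -0.2734  0.8705 -0.1002]
shift cm [-0.5729 10.0405  8.0966] tool y angle -0.2569770565775791 tilt [ 0.0276 -0.0165 -0.9995]
turn -0.008977056577579079
```

send_rows:
  increments:
    - [4,[-0.2,3.4,0],[0,0,0]]
    - [4,[-0.2,3.4,0],[0,0,0]]
    - [4,[-0.2,3.2,0],[0,0,0]]
    - [4,[0,0,0],[0,0,0]]
    - [4,[0,0,0],[0,0,0]]

```text
clock: 15.55
position: [0.5743, -0.0089, 0.175]
ee_rot: [2.464, 1.903, 0.019]
force: [-0.8, 0.1, 0.2]
width: 0.434
gripper_force: 0.0
```

```bash
python3 - <<'E'
from h import *
go((.5784,-.0116,.094),-.248)
K,R,t=P('wrist');im=arm.get_image('wrist')[:,:,::-1].astype(int)
u=np.array([.2455,.969,0])
H=np.array([.5784,-.0116,.109]);
for k in(.045,.03,.02):
    q=proj('wrist',H+k*u);print(k,q);y=int(q[1])
    print([im[y,x].sum()//3 for x in range(int(q[0])-30,int(q[0])+31,3)])
E
```

```text
t 15.55 pos [ 0.5743 -0.0089  0.175 ] w 0.43406152513521473 f [-0.844   0.1193  0.2242] q [-0.642   0.4654  0.7869  1.8343 -0.3794  0.9722  0.0453]
shift cm [-0.0929  0.2292  8.1145] tool y angle -0.25525406580761084 tilt [ 0.0265 -0.0148 -0.9995]
turn -0.007254065807610843
0.045 [324.3239 185.0592]
[np.int64(122), np.int64(137), np.int64(142), np.int64(141), np.int64(137), np.int64(138), np.int64(122), np.int64(110), np.int64(107), np.int64(114), np.int64(124), np.int64(119), np.int64(111), np.int64(115), np.int64(137), np.int64(136), np.int64(138), np.int64(140), np.int64(137), np.int64(135), np.int64(138)]
0.03 [324.4436 210.5136]
[np.int64(112), np.int64(137), np.int64(140), np.int64(141), np.int64(136), np.int64(138), np.int64(138), np.int64(131), np.int64(108), np.int64(113), np.int64(120), np.int64(122), np.int64(110), np.int64(125), np.int64(135), np.int64(135), np.int64(138), np.int64(139), np.int64(133), np.int64(194), np.int64(213)]
0.02 [324.5208 226.9218]
[np.int64(103), np.int64(233), np.int64(207), np.int64(139), np.int64(135), np.int64(137), np.int64(138), np.int64(129), np.int64(108), np.int64(113), np.int64(120), np.int64(122), np.int64(109), np.int64(127), np.int64(134), np.int64(134), np.int64(137), np.int64(140), np.int64(142), np.int64(211), np.int64(212)]
```

send_rows:
  increments:
    - [4,[-0.1,0.4,0],[0.03,0,0]]
    - [4,[0,0,3],[0,0,0]]
    - [4,[0,0,3],[0,0,0]]
    - [4,[0,0,2],[0,0,0]]
    - [4,[0,0,0],[0,0,0]]

```text
clock: 16.1
position: [0.5756, -0.0097, 0.0939]
ee_rot: [2.483, 1.923, -0.014]
force: [-0.8, 0.2, -0.0]
width: 0.433
gripper_force: 0.0
```

send_rows:
  increments:
    - [0,[0,0,0],[0,0,0]]
    - [0,[0,0,0],[0,0,0]]
    - [0,[0,0,0],[0,0,0]]
    - [0,[0,0,0],[0,0,0]]
    - [0,[0,0,0],[0,0,0]]
  force: 20

```text
clock: 16.6
position: [0.5786, -0.0102, 0.0969]
ee_rot: [2.482, 1.921, -0.008]
force: [-3.9, 1.4, 7.0]
width: 0.099
gripper_force: 20.0
```

```bash
python3 - <<'E'
from h import *
go((.467,.0168,.113),-.248)
E
```

```text
t 16.6 pos [ 0.5786 -0.0102  0.0969] w 0.09855454963233518 f [-3.9072  1.4441  6.9999] q [-0.56    0.5814  0.7074  1.8725 -0.4794  0.8669  0.1323]
shift cm [ -0.195  -11.4838  -1.601 ] tool y angle -0.2532675047405098 tilt [-0.0018 -0.0055 -1.    ]
turn -0.0052675047405097986
```

send_rows:
  increments:
    - [0,[0,-0.1,-0.65],[0,0,0]]
    - [0,[0,-0.1,-0.65],[0,0,0]]
    - [0,[0,-0.1,-0.5],[0,0,0]]
    - [0,[0,-0.5,0],[0,0,0]]
    - [0,[0,-1,0],[0,0,0]]

```text
clock: 17.1
position: [0.5618, -0.0059, 0.1146]
ee_rot: [2.48, 1.92, -0.007]
force: [2.3, 0.8, -2.6]
width: 0.096
gripper_force: 20.0
```

send_rows:
  increments:
    - [0,[0,-1.4,0],[0,0,0]]
    - [0,[0,-1.4,0],[0,0,0]]
    - [0,[0,-1.4,0],[0,0,0]]
    - [0,[0,-1,0],[0,0,0]]
    - [0,[0,0,0],[0,0,0]]

```text
clock: 17.6
position: [0.5091, 0.0079, 0.1141]
ee_rot: [2.482, 1.922, -0.01]
force: [-0.9, 1.6, -2.5]
width: 0.099
gripper_force: 20.0
```

```bash
python3 - <<'E'
from h import *
go((.467,.0168,.113),-.248)
E
```

```text
t 17.6 pos [0.5091 0.0079 0.1141] w 0.09899321869616864 f [-0.8568  1.6236 -2.5401] q [-0.6774  0.4595  0.7561  2.0257 -0.4217  0.8199  0.0697]
shift cm [-0.1903 -4.2956  0.1214] tool y angle -0.252876731676039 tilt [-0.0038 -0.0053 -1.    ]
turn -0.004876731676039026
```

send_rows:
  increments:
    - [0,[0,-1.2,0],[0,0,0]]
    - [0,[0,-1.2,0],[0,0,0]]
    - [0,[0,-0.6,0],[0,0,0]]
    - [0,[0,0,0],[0,0,0]]

```text
clock: 18.0
position: [0.4807, 0.0153, 0.1142]
ee_rot: [2.482, 1.922, -0.009]
force: [-1.1, 1.4, -1.7]
width: 0.099
gripper_force: 20.0
```

send_rows:
  increments:
    - [0,[0,-0.6,0],[0,0,0]]
    - [0,[0,0,0],[0,0,0]]

```text
clock: 18.2
position: [0.4758, 0.0165, 0.1143]
ee_rot: [2.481, 1.921, -0.008]
force: [-0.6, 2.7, -1.5]
width: 0.103
gripper_force: 20.0
```

send_rows:
  increments:
    - [0,[0,-0.4,0],[0,0,0]]
    - [0,[0,0,0],[0,0,0]]

```text
clock: 18.4
position: [0.4732, 0.0172, 0.1146]
ee_rot: [2.48, 1.92, -0.006]
force: [3.3, 1.3, -3.5]
width: 0.101
gripper_force: 20.0
```

send_rows:
  increments:
    - [0,[0,-0.4,0],[0,0,0]]
    - [0,[0,0,0],[0,0,0]]

```text
clock: 18.6
position: [0.4734, 0.0172, 0.1156]
ee_rot: [2.476, 1.915, 0.002]
force: [15.6, -1.5, -10.6]
width: 0.102
gripper_force: 20.0
```

send_rows:
  increments:
    - [0,[0,0.5,0],[0,0,0]]
    - [0,[0,0,0.6],[0,0,0]]
    - [0,[0,-0.1,0.6],[0,0,0]]
    - [0,[0,-0.1,0.5],[0,0,0]]
    - [0,[0,0,0],[0,0,0]]

```text
clock: 19.1
position: [0.4713, 0.0176, 0.0969]
ee_rot: [2.481, 1.921, -0.008]
force: [-0.0, 4.5, 0.2]
width: 0.098
gripper_force: 20.0
```

Position and height match the original shut grasp. Releasing and backing off.

send_rows:
  increments:
    - [1.5,[0,0,0],[0,0,0]]
    - [3,[0,0,0],[0,0,0]]
    - [4,[0,0,0],[0,0,0]]
    - [4,[0,0,0],[0,0,0]]
    - [4,[0,0,-1.5],[0,0,0]]

```text
clock: 19.6
position: [0.4703, 0.0172, 0.1114]
ee_rot: [2.482, 1.921, -0.012]
force: [0.2, -0.0, -0.2]
width: 0.424
gripper_force: 0.0
```

send_rows:
  increments:
    - [4,[0,0,-4],[0,0,0]]
    - [4,[0,0,-5],[0,0,0]]
    - [4,[0,0,-5],[0,0,0]]
    - [4,[-4.5,0,0],[0,0,0]]
    - [4,[-5,0,0],[0,0,0]]

```text
clock: 20.1
position: [0.449, -0.0731, 0.2543]
ee_rot: [2.475, 1.926, -0.003]
force: [0.9, -0.8, -0.4]
width: 0.435
gripper_force: 0.0
```

send_rows:
  increments:
    - [4,[-5,0,0],[0,0,0]]
    - [4,[-5,0,0],[0,0,0]]
    - [4,[-5,0,0],[0,0,0]]
    - [4,[0,0,0],[0,0,0]]
    - [4,[0,0,0],[0,0,0]]

```text
clock: 20.6
position: [0.4095, -0.2201, 0.2539]
ee_rot: [2.485, 1.915, -0.008]
force: [0.5, 0.6, -1.0]
width: 0.436
gripper_force: 0.0
```

```bash
python3 - <<'E'
from h import *
go((.467,.0168,.113))
for n,(x,y,w,h) in(('top',(258,190,95,105)),('scene',(252,215,105,95))):
    im=arm.get_image(n)[:,:,::-1].copy();cv2.imwrite(f'pics/{n}9.png',im)
    a=cv2.imread(f'pics/{n}0.png')
    f=lambda q:cv2.cvtColor(q[y:y+h,x:x+w],cv2.COLOR_BGR2GRAY).astype(np.float32)
    d=np.abs(f(a)-f(im));print(n,'mean diff',d.mean(),'p95',np.percentile(d,95))
    # handle template shift
    bx,by,bw,bh=(272,264,46,20) if n=='top' else (266,260,44,28)
    r=cv2.matchTemplate(im[by-8:by+bh+8,bx-8:bx+bw+8],a[by:by+bh,bx:bx+bw],cv2.TM_CCOEFF_NORMED)
    _,v,_,l=cv2.minMaxLoc(r);print('handle shift',np.array(l)-8,v)
    bx,by,bw,bh=(264,227,16,16) if n=='top' else (266,234,18,18)
    r=cv2.matchTemplate(im[by-8:by+bh+8,bx-8:bx+bw+8],a[by:by+bh,bx:bx+bw],cv2.TM_CCOEFF_NORMED)
    _,v,_,l=cv2.minMaxLoc(r);print('pin shift',np.array(l)-8,v)
    if n=='scene':
        for nm,(x,y,w,h) in dict(flask=(428,215,36,66),jar=(452,258,30,38),beaker=(205,208,28,34)).items():
            print(nm,np.abs(im[y:y+h,x:x+w].astype(int)-a[y:y+h,x:x+w]).mean())
E
```

```text
t 20.6 pos [ 0.4095 -0.2201  0.2539] w 0.4363812309838118 f [ 0.5102  0.5896 -1.0209] q [-0.4967  0.1936  1.0441  1.9606 -0.1819  1.0878  0.3664]
shift cm [24.4655 -0.4769 13.9343] tool y angle -0.25772159254820565 tilt [-0.0016 -0.0062 -1.    ]
top mean diff 9.458747 p95 15.0
handle shift [1 0] 0.9629839062690735
pin shift [ 0 -1] 0.9483455419540405
scene mean diff 7.0883207 p95 28.0
handle shift [0 0] 0.9372180104255676
pin shift [0 0] 0.948815643787384
flask 5.1856060606060606
jar 4.3429824561403505
beaker 157.43417366946778
```

```bash
python3 - <<'E'
import cv2,numpy as np
a=cv2.imread('pics/top0.png');b=cv2.imread('pics/top9.png');s=cv2.imread('pics/scene9.png');s0=cv2.imread('pics/scene0.png')
for n,(x,y,w,h) in dict(beaker=(198,202,26,26),flask=(418,200,34,32),jar=(445,222,24,22)).items():
    r=cv2.matchTemplate(b[y-8:y+h+8,x-8:x+w+8],a[y:y+h,x:x+w],cv2.TM_CCOEFF_NORMED);_,v,_,l=cv2.minMaxLoc(r);print(n,np.array(l)-8,v)
print(s[208:242:8,205:233:7].tolist()[2],s0[208:242:8,205:233:7].tolist()[2])
E
```

```text
beaker [0 0] 0.9940868020057678
flask [0 0] 0.9932025074958801
jar [0 0] 0.9963627457618713
[[35, 41, 49], [35, 41, 52], [35, 38, 49], [28, 27, 34]] [[233, 253, 255], [221, 234, 234], [228, 237, 239], [141, 156, 164]]
```

In the top view the beaker, flask and jar have not moved; in the scene view the arm merely hides the beaker. The cover is back at its shut position to within a pixel. Handing in.

```bash
python3 -c "
from cell import arm
print(arm.sign_off())"
```

```text
the job is handed in; nothing more can be done
None
```

I handed the job in at about 21 s: the column lies in both notches (about 1.5 mm off by the last check, made before closing), the cover is shut and flat to within a camera pixel, and the flask, jar and beaker have not moved; the sign-off returned no verdict.

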